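Unscrew the tight cap of a square jar braced in its block

TASK

Stand the closed square glass jar in the square pocket of the pine bracing block, fully down, so that it cannot turn; carry it upright. There unscrew its tight cap anticlockwise until it comes free, and lift it straight off while the jar stays standing in the pocket. Finish still gripping the cap: hold it level and still, straight above the open mouth and clear of it by two or three centimetres; leave the other things on the table where they are.

Things in the scene. Friction and masses are not known exactly. Their poses are not given: they have to be found in the camera images.
- jar: square clear glass jar of brass map pins, 0.3 to 0.5 kg, standing loose with its cap on; it can be carried by the cap. Origin: centre of underside, z up. Body 56 x 56 mm (faces along its x and y) up to the flat shoulder at 62 mm, foot 50 x 50 mm over the lowest 5 mm; round neck 43 mm across (51 mm over its three lugs) up to the rim at 88 mm. Fits the pocket in any of four quarter turns
- cap: round ribbed aluminium screw cap on the square jar, 60 mm across, 22 mm high, 50 g. Origin: centre of its lower edge, z up. Screwed on, its lower edge is 70 mm above the jar's underside, 8 mm above the shoulder. Three lugs inside it sit under the neck's lugs; a sprung seal pushes the cap up with about 10 N, so turning it takes about 0.2 to 0.4 N m: on the bare table the jar would turn with it
- cap_top (a point): centre of the cap's top, 22 mm above its origin. Turned anticlockwise (seen from above) relative to the jar, the cap keeps its height, comes free after 40 to 52 degrees (the seal may then push it up 3 mm) and meets a firm stop after 75 to 90: pressed on it the cap binds, so ease back a little before lifting. Cap yaw minus jar yaw (modulo 120): 1 to 13 degrees when closed, free from about 53 to 86
- jar_mouth (a point): centre of the jar's rim, on its axis 88 mm above its underside
- block: pine bracing block, fixed to the table, 104 x 104 mm and 38 mm high, with a square pocket 62 x 62 mm, open above, 30 mm deep, in its middle (3 mm of play on each side of the jar; the jar turns about 6 degrees either way from square before it is braced). Origin: centre of its underside; sides of block and pocket along its x and y axes, z up
- pocket (a point): centre of the pocket's floor, 8 mm above the table; the block's axes
- saucer: white ceramic saucer, 112 mm across, 18 mm high, between jar and block, not to be disturbed; origin centre of underside
- stapler: grey plastic stapler 145 x 36 x 52 mm, farther back; leave alone; origin centre of underside, long axis x
- dispenser: chrome tape dispenser 150 x 62 x 92 mm, farther back; leave alone; origin centre of underside, long axis x
- pencil_cup: round metal pencil cup, 72 mm across, 95 mm high, pencils up to 155 mm; leave alone; origin centre of underside
- round_jar: round jar 72 mm across, 85 mm high, out at one side: not the jar to open; leave alone; origin centre of underside
- mug: blue ceramic mug, 80 mm across, 92 mm high; leave alone; origin centre of underside
There are look-alikes about, which are no part of the job. Several things have the shape of the cap; the one meant has the colours described above. Several things look just like the block: the one meant starts farthest to the robot's right.

How it is judged:
By the outcome, as a careful person would: the job done as asked, in the order asked, and still so for the second after the job is handed in, while the arm keeps its last pose, push and grip.
It also fails if it takes over 51 s, if anything falls off the work surface, if the arm or the gripper's body presses on something with over 40 N, if the wrist force passes 120 N, or if a joint passes its speed limit or range.

ROBOT

A 6-joint arm with a two-finger parallel gripper is mounted at the origin on the work surface. World frame = base frame: x ahead of the robot, y to its left, z up, the work surface at z = 0. Lengths are in m, angles in degrees, forces in N, time in s.
With the tool pointing down it reaches from about 0.25 to 0.725 m from the base axis. Payload 9.7 kg.
Tool frame: the origin (TCP) lies between the finger pads; the fingertips stand 17 mm ahead of it and the grasp point (between the pads) lies 2 mm behind it; z points along the fingers, y is the direction in which the jaws open and shut (so a half turn about z gives the same grasp; the last joint's range is limited). The gripper opens to 85 mm and grips with 20 to 120 N. Pads are 22 mm wide; open, the fingers measure 114 mm over their backs; the gripper's body (76 mm by 85 mm) begins 54 mm behind the grasp point. The pads swing forward as they close: fully open they stand 13 mm farther back than shut.
Start: joints at [-71.505, 4.979, 10.078, 95.1, 0, 90], TCP at [0.174, -0.522, 0.248] pointing down, gripper open.
Joint ranges: [-179.16, 179.16], [-48.56, 103.87], [-65.8, 70.77], [-126.05, 130.52], [-82.76, 87.17], [-180, 180]. Speed limits (degrees/s): [127.2, 127.2, 147.25, 180, 180, 180].

INTERFACE

Orientations are given as [roll, pitch, yaw] about the fixed x, y, z axes, in that order (R = Rz(yaw) Ry(pitch) Rx(roll)).
In Python, from workcell import monitor, cams, order gives the robot as it stands. The module is installed in compiled form; this text tells all that it offers.
- The arm moves only by the shell command python3 -m handwheel 'ROWS' [OPENING] [FORCE]. ROWS is JSON, a list of rows, each a list of 6 numbers: the shift along the tool's x, y, z in m, then the turn, a rotation vector about the tool's x, y, z in degrees. In form: [[tx, ty, tz, wx, wy, wz], ...]. A call has exactly 8 rows; each row shifts and turns the commanded pose from where the row before left it, along the tool's axes as they then stand; what a row does not reach is not made up. A row lasts 1/12 s, in which the tool goes at most 41.7 mm and 7.16 degrees, less where a joint would pass 70% of its speed; a pose out of reach is approached as far as the arm can. A call is refused whole if a number of a shift passes 0.0417 or a number of a turn 7.16, either way. A call with a gripper value outside its range is refused whole. OPENING is the opening, from -1 (shut) to 1 (fully open), set as the call begins (- or left out, the last holds). The fingers move at their own pace and stop on an object; FORCE is the grip in N (left out, the last holds). Time passes only in rows, so rows that do not move let the fingers close, or fill a call up. It gives the time, the measured TCP pose, the force and the opening at its end, in the units of the state.
- monitor.get_obs(): the state, without advancing time (a new reading comes with each control period).
- cams.camera(name): name is "scene" or "side" or "wrist"; returns a dict with "img" (384x512x3 uint8, red, green, blue), "depth" (384x512 float32, m along the optical axis (not along the pixel's ray), 0 where there is no reading), "fx", "fy", "cx", "cy" (pixels), "rvec" (rotation vector, rad) and "tvec" (3), from world to camera coordinates, as OpenCV has them; the wrist camera has in their place "tool_from_camera" (4x4, takes a point from camera to tool coordinates, whose origin is the TCP and whose axes are the flange's). Camera axes: x right, y down, z forward; pixel columns grow to the right and rows downward; lengths in m; the calibration is good to about 2 mm. A picture is of the moment at which its call begins: read the wrist's pose just before it.
- order.job_done(): hands the job in, once; it reports no verdict.
The state is a dict: "time": time; "q": joint angles; "qd": joint speeds; "joint_efforts": joint torques, N m; "ee_pos": TCP position; "tcp_rot": TCP orientation; "wrist_force": force on the tool from outside, world axes, zero at the start; "torque": the same for the moment, N m; "opening": finger opening in m.
Only numpy, scipy, OpenCV 4.12 (cv2) and the standard library are available. Lean on these libraries where they do the work, as an engineer would, in place of code of your own. Each camera call takes 0.05 s, during which the arm holds its last target. There are 200 camera calls.

## Working session

There is one attempt and no reset: what is moved stays moved. The work goes in short steps, Python scripts to look and compute and a shell command to move; the robot and the scene stay as the last step left them, time stands still between calls to the robot, and variables do not carry over. Pictures are saved under pics/ and viewed, about 8 in all and at most 12, crops included, and the job is handed in when it is done.

```bash
mkdir -p pics; cat > h.py <<'E'
import numpy as np, cv2
from scipy.spatial.transform import Rotation as R
from workcell import monitor, cams, order
def cloud(c, o=None):
    d=c["depth"]; v,u=np.mgrid[:384,:512]
    P=np.stack([(u-c["cx"])/c["fx"]*d,(v-c["cy"])/c["fy"]*d,d],-1)
    if "rvec" in c:
        M=cv2.Rodrigues(np.array(c["rvec"],float))[0]; return (P-np.array(c["tvec"]).ravel())@M
    T=np.array(c["tool_from_camera"]); P=P@T[:3,:3].T+T[:3,3]
    return P@R.from_euler('xyz',o["tcp_rot"],degrees=True).as_matrix().T+np.array(o["ee_pos"])
def save(n,img): cv2.imwrite(f"pics/{n}.png",np.ascontiguousarray(img[...,::-1]))
E
python3 - <<'E'
from h import *
o=monitor.get_obs(); print(o)
for n in("scene","side","wrist"):
    c=cams.camera(n); save(n,c["img"]); np.savez(f"pics/{n}.npz",P=cloud(c,o),img=c["img"],d=c["depth"])
    if "rvec" in c:
        M=cv2.Rodrigues(np.array(c["rvec"],float))[0]; print(n,-M.T@np.array(c["tvec"]).ravel())
    else: print(c["tool_from_camera"])
a=cv2.imread("pics/scene.png");b=cv2.imread("pics/side.png")
E
```

```text
{'time': 0.0, 'q': array([-7.15044594e+01,  5.01119984e+00,  1.00319248e+01,  9.50990858e+01,
       -1.07733963e-03,  9.00006943e+01]), 'qd': array([-0.06705221,  0.02399367,  0.03198346, -0.02455799, -0.02596005,
        0.02984714]), 'joint_efforts': array([ 1.33340363e-03, -5.20392144e+01,  4.64797318e+01,  1.68130727e-02,
       -3.82021130e-05, -1.17068288e-05]), 'ee_pos': array([ 0.17440307, -0.52138658,  0.24755944]), 'tcp_rot': array([-1.79921639e+02,  1.07828824e-03,  1.84948477e+01]), 'wrist_force': array([ 0.54907102, -0.35883776,  0.07260983]), 'torque': array([-0.05587782,  0.00989387, -0.01887677]), 'opening': 0.08522312360270112}
scene [1.01280602 0.26741744 0.96152163]
side [0.26661171 1.08707639 0.85424525]
[[ 4.55154345e-04 -9.57785368e-01 -2.87483881e-01  7.25587492e-02]
 [ 9.99999883e-01  4.82397184e-04 -2.39271579e-05 -1.36607047e-03]
 [ 1.61598496e-04 -2.87483836e-01  9.57785476e-01 -1.24568034e-01]
 [ 0.00000000e+00  0.00000000e+00  0.00000000e+00  1.00000000e+00]]
```

View pics/scene.png

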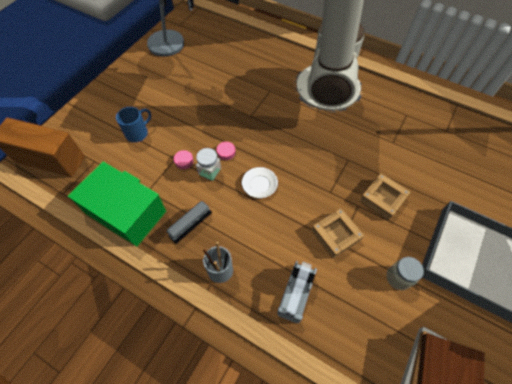

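View pics/side.png

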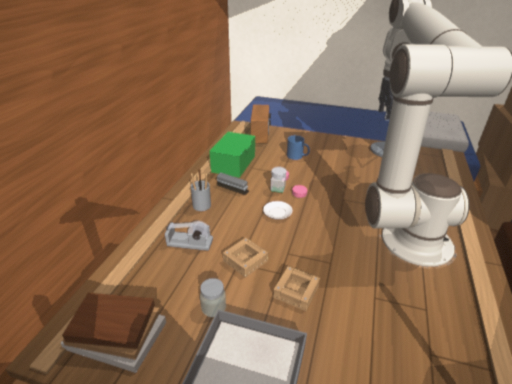

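The scene view shows the jar at about (208,163) between two pink look-alike caps, the saucer at (259,183), and the two blocks at (338,232) and (386,195). The side view agrees. Next I measure them from the depth.

```bash
cat >> h.py <<'E'
def near(P,c,r,z0,z1):
    return (np.hypot(P[...,0]-c[0],P[...,1]-c[1])<r)&(P[...,2]>z0)&(P[...,2]<z1)
def rect(P,m):
    p=P[m][:,:2].astype(np.float32)*1000; (x,y),s,a=cv2.minAreaRect(p); return np.round([x/1e3,y/1e3,*s,a],3),len(p)
E
python3 - <<'E'
from h import *
for n,px in(("scene",dict(jar=(207,156),sauc=(259,183),b1=(325,228),b2=(375,185),pinkL=(183,158),pinkR=(226,150),stap=(190,220),cup=(217,260))),("side",dict(jar=(279,172),sauc=(277,210),b1=(240,262),b2=(293,290),pink=(300,191),stap=(232,182)))):
    z=np.load(f"pics/{n}.npz");P=z["P"]
    for k,(u,v) in px.items(): print(n,k,P[v,u].round(3))
    j=P[px["jar"][1],px["jar"][0]]
    m=near(P,j,.05,.082,.11); print("captop",rect(P,m),P[m].mean(0).round(4))
    for b in("b1","b2"):
        c=P[px[b][1],px[b][0]]
        m=near(P,c,.12,.030,.046); print(b,rect(P,m))
    m=near(P,P[px["sauc"][1],px["sauc"][0]],.08,.008,.03);print("saucer",rect(P,m))
E
```

```text
scene jar [ 0.551 -0.168  0.093]
scene sauc [ 0.507 -0.01   0.004]
scene b1 [0.548 0.238 0.014]
scene b2 [0.351 0.31  0.038]
scene pinkL [ 0.561 -0.267  0.022]
scene pinkR [ 0.462 -0.163  0.022]
scene stap [ 0.739 -0.106  0.048]
scene cup [0.789 0.016 0.006]
captop (array([ 0.554, -0.171, 60.251, 59.62 , 49.691]), 286) [ 0.5555 -0.1694  0.0913]
b1 (array([  0.548,   0.273, 104.189, 105.124,  63.453]), 863)
b2 (array([  0.361,   0.349, 103.943, 108.527,  79.509]), 738)
saucer (array([ 5.12000e-01, -7.00000e-03,  1.08542e+02,  1.08232e+02,
        8.17160e+01]), 521)
side jar [ 0.547 -0.159  0.091]
side sauc [ 0.514 -0.017  0.006]
side b1 [0.547 0.322 0.038]
side b2 [0.369 0.354 0.007]
side pink [ 0.453 -0.153  0.021]
side stap [ 0.729 -0.096  0.043]
captop (array([ 0.551, -0.166, 57.45 , 62.34 , 49.301]), 116) [ 0.551  -0.1637  0.0903]
b1 (array([  0.547,   0.276, 106.031, 107.299,  63.358]), 566)
b2 (array([  0.36 ,   0.353, 106.93 , 104.336,  78.921]), 728)
saucer (array([ 5.11000e-01, -7.00000e-03,  1.05350e+02,  1.09599e+02,
        1.00000e+01]), 227)
```

```bash
python3 -m handwheel '[[0.0295,-0.0133,0.001,0,0,0],[0.0295,-0.0133,0.001,0,0,0],[0.0295,-0.0133,0.001,0,0,0],[0.0295,-0.0133,0.001,0,0,0],[0.0295,-0.0133,0.001,0,0,0],[0.0295,-0.0133,0.001,0,0,0],[0.0295,-0.0133,0.001,0,0,0],[0.0295,-0.0133,0.001,0,0,0]]' 1 60
python3 -m handwheel '[[0.0295,-0.0133,0.001,0,0,0],[0.0295,-0.0133,0.001,0,0,0],[0.0295,-0.0133,0.001,0,0,0],[0.0295,-0.0133,0.001,0,0,0],[0.0295,-0.0133,0.001,0,0,0],[0.0295,-0.0133,0.001,0,0,0],[0.0295,-0.0133,0.001,0,0,0],[0,0,0,0,0,0]]'
python3 - <<'E'
from h import *
o=monitor.get_obs(); print(o["ee_pos"],o["tcp_rot"])
c=cams.camera("wrist"); P=cloud(c,o); save("w1",c["img"]); np.savez("pics/w1.npz",P=P,img=c["img"])
j=(.553,-.168)
m=near(P,j,.05,.084,.11);print("cap",rect(P,m),P[m].mean(0))
m=near(P,j,.05,.052,.067);print("shoulder",rect(P,m))
z=np.load("pics/scene.npz");P=z["P"]
print("disp",rect(P,near(P,P[285,297],.09,.06,.11)),"cup",rect(P,near(P,(.75,.0),.09,.085,.1)))
E
```

```text
time: 0.82
ee_pos: [0.3654, -0.3445, 0.2401]
tcp_rot: [-180.0, 0.0, 18.5]
wrist_force: [0.5, -0.3, 1.0]
opening: 0.0857
time: 1.48
ee_pos: [0.5337, -0.1886, 0.232]
tcp_rot: [-179.9, -0.0, 18.7]
wrist_force: [0.2, -0.5, -0.7]
opening: 0.0852
[ 0.53367442 -0.18858673  0.23196957] [-1.79914073e+02 -1.36218760e-03  1.87018133e+01]
cap (array([ 0.55 , -0.169, 60.876, 60.339, 81.501]), 3580) [ 0.5512884  -0.16911436  0.09107058]
shoulder (array([ 0.572, -0.168, 13.188, 55.838,  3.239]), 212)
disp (array([  0.761,   0.251, 140.446,  57.909,   9.655]), 703) cup (array([8.0100e-01, 3.1000e-02, 4.7848e+01, 7.0229e+01, 3.1619e+01]), 95)
```

View pics/w1.png

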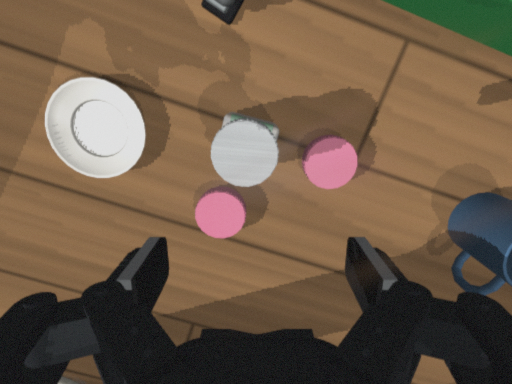

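The wrist view shows the grey cap at (245,153) with the jar's back shoulder edge at (227–277, 115–128). That puts the jar yaw near 3.5°. The cap is at (0.551,-0.169) and block b1 sits at -26.6°. I'll descend and grip.

```bash
python3 -m handwheel '[[0.0057,-0.0033,0.0211,0,0,0],[0.0057,-0.0033,0.0211,0,0,0],[0.0057,-0.0033,0.0211,0,0,0],[0.0057,-0.0033,0.0211,0,0,0],[0,0,0.0211,0,0,0],[0,0,0.0211,0,0,0],[0,0,0.0214,0,0,0],[0,0,0,0,0,0]]'
python3 -m handwheel '[[0,0,0,0,0,0],[0,0,0,0,0,0],[0,0,0,0,0,0],[0,0,0,0,0,0],[0,0,0,0,0,0],[0,0,0,0,0,0],[0,0,0,0,0,0],[0,0,0,0,0,0]]' -1 60
python3 -m handwheel '[[0,0,0,0,0,0],[0,0,0,0,0,0],[0,0,0,0,0,0],[0,0,0,0,0,0],[0,0,0,0,0,0],[0,0,0,0,0,0],[0,0,0,0,0,0],[0,0,0,0,0,0]]'
python3 - <<'E'
from h import *
c=cams.camera("side"); save("s2",cv2.resize(c["img"][140:220,230:330],None,fx=5,fy=5))
E
```

```text
time: 2.2
ee_pos: [0.5457, -0.1722, 0.0809]
tcp_rot: [-179.8, 0.3, 18.5]
wrist_force: [-1.8, 0.5, -0.3]
opening: 0.0854
time: 2.87
ee_pos: [0.5488, -0.1725, 0.0874]
tcp_rot: [179.9, -0.1, 18.5]
wrist_force: [-3.2, 1.6, 6.9]
opening: 0.0587
time: 3.53
ee_pos: [0.5489, -0.1725, 0.0874]
tcp_rot: [179.9, -0.1, 18.5]
wrist_force: [-3.7, 2.0, 6.6]
opening: 0.0586
```

View pics/s2.png

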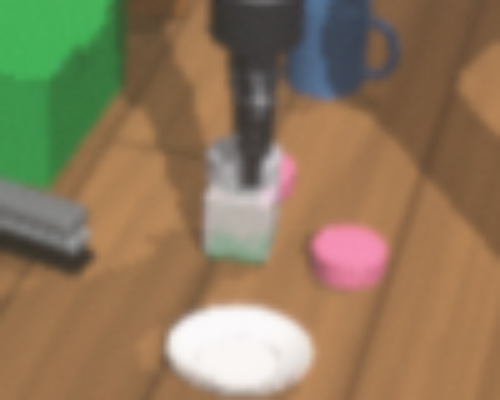

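```bash
python3 -m handwheel '[[0,0,-0.008,0,0,0],[0,0,-0.013,0,0,0],[0,0,-0.018,0,0,5],[0,0,-0.018,0,0,5],[0,0,-0.015,0,0,5],[0,0,-0.008,0,0,5],[0,0,0,0,0,5],[0,0,0,0,0,5]]' -1 80
python3 -m handwheel '[[-0.002,-0.009,0,0,0,0],[-0.003,-0.0145,0,0,0,0],[-0.0038,-0.0184,0,0,0,0],[-0.0038,-0.0184,0,0,0,0],[-0.0038,-0.0184,0,0,0,0],[-0.0038,-0.0184,0,0,0,0],[-0.0038,-0.0184,0,0,0,0],[-0.0038,-0.0184,0,0,0,0]]'
python3 -m handwheel '[[-0.0045,-0.0217,0,0,0,0],[-0.0045,-0.0217,0,0,0,0],[-0.0045,-0.0217,0,0,0,0],[-0.0045,-0.0217,0,0,0,0],[-0.0045,-0.0217,0,0,0,0],[-0.0045,-0.0217,0,0,0,0],[-0.0045,-0.0217,0,0,0,0],[-0.0045,-0.0217,0,0,0,0]]'
python3 -m handwheel '[[-0.004,-0.02,0,0,0,0],[-0.004,-0.02,0,0,0,0],[-0.0038,-0.0184,0,0,0,0],[-0.0038,-0.0184,0,0,0,0],[-0.003,-0.0145,0,0,0,0],[-0.003,-0.0145,0,0,0,0],[0,0,0,0,0,0],[0,0,0,0,0,0]]'
python3 - <<'E'
from h import *
o=monitor.get_obs(); print(o["ee_pos"],o["tcp_rot"],o["wrist_force"],o["opening"])
c=cams.camera("wrist"); P=cloud(c,o); save("w3",c["img"]); np.savez("pics/w3.npz",P=P,img=c["img"])
b=(.548,.274)
for z0,z1 in((.03,.046),(.135,.15),(.15,.18)):
    m=near(P,b,.09,z0,z1); print(z0,rect(P,m) if m.sum()>5 else 0)
E
```

```text
time: 4.25
ee_pos: [0.5487, -0.1725, 0.1672]
tcp_rot: [180.0, -0.1, -11.8]
wrist_force: [-0.6, 0.1, -5.6]
opening: 0.058
time: 4.92
ee_pos: [0.5397, -0.0709, 0.1662]
tcp_rot: [-178.4, 0.0, -8.2]
wrist_force: [-0.3, -1.1, -5.1]
opening: 0.0577
time: 5.58
ee_pos: [0.5126, 0.0172, 0.1759]
tcp_rot: [-174.7, 0.0, -0.8]
wrist_force: [0.0, 0.2, -4.9]
opening: 0.0578
time: 6.25
ee_pos: [0.4913, 0.0657, 0.1874]
tcp_rot: [-172.4, 0.0, 3.6]
wrist_force: [0.2, 0.4, -5.5]
opening: 0.0583
[0.49127443 0.06566516 0.18739513] [-1.72382727e+02  2.88357173e-02  3.56040670e+00] [ 0.23792824  0.35086841 -5.46071415] 0.058265113059708044
0.03 (array([  0.544,   0.275, 105.454, 104.362,  63.292]), 8074)
0.135 0
0.15 0
```

View pics/w3.png

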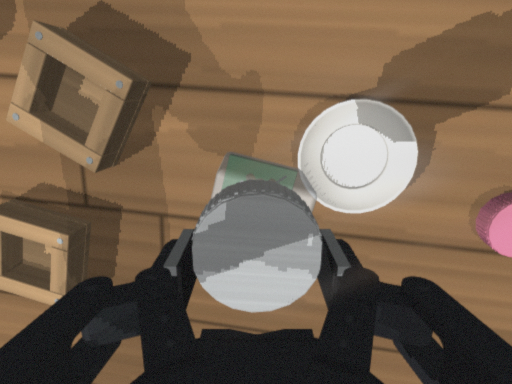

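The wrist view shows the cap held at (258,245), block b1 at (80,95) and the saucer at (357,157). The commanded pose was not reached and the tool is tilted 7.6°, so I check the joints.

```bash
python3 - <<'E'
from h import *
o=monitor.get_obs(); print(o["q"].round(2),o["qd"].round(2),o["joint_efforts"].round(2),o["torque"])
E
```

```text
[  3.48  -3.41  -5.43  88.03   7.61 179.94] [-0.34  0.37 -0.05 -0.05  0.03  0.02] [  0.4  -46.25  49.89   0.05   0.7   -0.  ] [-2.90099364e-01 -5.10005091e-05  1.98113807e-02]
```

Joint 6 hit its limit (yaw = q1 − q6 + 180). I'll level the tool, turn the other way to the equivalent quarter turn (tool yaw 78.4°), and then go on.

```bash
python3 -m handwheel '[[0,0,0,-2.6,0,0],[0,0,0,-2.5,0,0],[0,0,0,-2.5,0,0],[0,0,0,0,0,-5],[0,0,0,0,0,-6.8],[0,0,0,0,0,-6.8],[0,0,0,0,0,-6.8],[0,0,0,0,0,-6.8]]'
python3 -m handwheel '[[0,0,0,0,0,-6.8],[0,0,0,0,0,-6.8],[0,0,0,0,0,-6.8],[0,0,0,0,0,-6.8],[0,0,0,0,0,-6.8],[0,0,0,0,0,-6.8],[0,0,0,0,0,-2],[0,0,0,0,0,0]]'
python3 -m handwheel '[[0.008,0.0005,0,0,0,0],[0.016,0.001,0,0,0,0],[0.02,0.0012,0,0,0,0],[0.02,0.0012,0,0,0,0],[0.02,0.0012,0,0,0,0],[0.02,0.0012,0,0,0,0],[0.02,0.0012,0,0,0,0],[0.02,0.0012,0,0,0,0]]'
python3 -m handwheel '[[0.02,0.0012,0,0,0,0],[0.02,0.0012,0,0,0,0],[0.016,0.001,0,0,0,0],[0.012,0.0005,0,0,0,0],[0.004,0.0005,0,0,0,0],[0,0,0,0,0,0],[0,0,0,0,0,0],[0,0,0,0,0,0]]'
python3 - <<'E'
from h import *
o=monitor.get_obs(); print(o["q"].round(1),o["ee_pos"],o["tcp_rot"],o["wrist_force"],o["opening"])
c=cams.camera("wrist"); P=cloud(c,o); save("w4",c["img"]); np.savez("pics/w4.npz",P=P,img=c["img"])
b=(.547,.274)
m=near(P,b,.09,.03,.046); print("block",rect(P,m))
z=o["ee_pos"][2]
for a,e in((.0,.012),(-.027,-.010),(-.035,-.027)):
    m=near(P,b,.05,z+a,z+e); print(a,m.sum(),rect(P,m) if m.sum()>5 else 0, np.median(P[m][:,2])-z if m.sum() else 0)
E
```

```text
time: 6.97
ee_pos: [0.4929, 0.0464, 0.187]
tcp_rot: [-179.3, -0.4, 37.5]
wrist_force: [0.0, -0.3, -4.8]
opening: 0.0581
time: 7.63
ee_pos: [0.4929, 0.0464, 0.1871]
tcp_rot: [-179.7, -0.8, 80.1]
wrist_force: [-0.9, 0.3, -4.8]
opening: 0.058
time: 8.3
ee_pos: [0.5265, 0.1885, 0.189]
tcp_rot: [-179.7, -0.8, 79.9]
wrist_force: [0.2, 0.3, -5.3]
opening: 0.0576
time: 8.97
ee_pos: [0.543, 0.2564, 0.1903]
tcp_rot: [-179.7, -0.8, 80.0]
wrist_force: [0.1, -0.2, -5.0]
opening: 0.0579
[ 24.9  10.9  10.3  89.1   0.8 125. ] [0.54301126 0.25642942 0.19025564] [-179.7332156    -0.77273689   79.96488408] [ 0.14725438 -0.24635712 -5.03787983] 0.05794944462974008
block (array([  0.545,   0.276, 103.651, 104.392,  63.286]), 5404)
0.0 13709 (array([ 0.542,  0.262, 60.955, 66.134, 39.272]), 13709) 0.0036268590687690005
-0.027 774 (array([ 0.55 ,  0.28 , 20.597, 62.905, 74.291]), 774) -0.024855484908601094
-0.035 777 (array([ 0.551,  0.281, 17.955, 57.049, 72.398]), 777) -0.028928678951324394
```

View pics/w4.png

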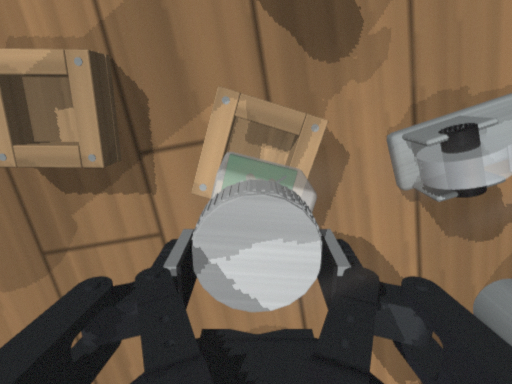

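The view shows the cap at (258,245), the jar's back shoulder edge at (228–311, 153–183) and the block's back edge at (225–327, 90–122). The yaws are nearly equal. Next I take precise offsets from this same image.

```bash
python3 - <<'E'
from h import *
d=np.load("pics/w4.npz");P=d["P"];im=d["img"];o=monitor.get_obs();z=o["ee_pos"][2];c0=o["ee_pos"]
m=(near(P,(.543,.26),.04,z+.0015,z+.006)).astype(np.uint8)
g=im.min(-1)>120; mm=m&g
mm=cv2.morphologyEx(mm,cv2.MORPH_OPEN,np.ones((7,7)))
p=P[mm>0]; print("tilt plane",np.linalg.lstsq(np.c_[p[:,:2]-p[:,:2].mean(0),np.ones(len(p))],p[:,2],rcond=None)[0])
h=cv2.convexHull((p[:,:2]*1000).astype(np.float32))[:,0]
# circle fit
A=np.c_[2*h,np.ones(len(h))];s=np.linalg.lstsq(A,(h**2).sum(1),rcond=None)[0];print("cap c",s[:2],"r",np.sqrt(s[2]+s[0]**2+s[1]**2),len(h))
print("enclosing",cv2.minEnclosingCircle((p[:,:2]*1000).astype(np.float32)))
yaw=np.radians(o["tcp_rot"][2]); tx=np.array([np.cos(yaw),np.sin(yaw)]);ty=np.array([np.sin(yaw),-np.cos(yaw)])
def edge(m,lo,hi,n):
    q=P[m][:,:2]-c0[:2];a,b=q@tx,q@ty
    B=np.arange(lo,hi,.003);e=np.array([[t+.0015,np.percentile(a[(b>=t)&(b<t+.003)],97)] for t in B if ((b>=t)&(b<t+.003)).sum()>3])
    k=np.polyfit(*e.T,1); r=e[:,1]-np.polyval(k,e[:,0]); k=np.polyfit(*e[abs(r)<.002].T,1)
    print(n,"slope deg",np.degrees(np.arctan(k[0])),"icpt",k[1],"b range",b.min(),b.max(),"yaw",np.degrees(yaw)-np.degrees(np.arctan(k[0])),len(e))
m=near(P,(.543,.26),.055,z-.032,z-.022);edge(m,-.022,.022,"shoulder")
m=near(P,(.545,.275),.09,.03,.046);edge(m,-.03,.03,"block")
E
```

```text
tilt plane [-0.01609562  0.0151718   0.19385252]
cap c [542.60678511 260.77116788] r 29.808859356892246 43
enclosing ((542.6192016601562, 260.66015625), 30.281152725219727)
shoulder slope deg -13.795287801130304 icpt 0.032934134121513386 b range -0.02639935054352209 0.03107605336392964 yaw 93.75652952498136 15
block slope deg -16.206193886252706 icpt 0.07212083492203294 b range -0.06559211426652316 0.0618755314399777 yaw 96.16743561010377 20
```

```bash
python3 -m handwheel '[[0.004,0.0001,0.005,-0.27,-0.77,1.8],[0.004,0.0001,0.01,0,0,0],[0.004,0.0001,0.01,0,0,0],[0.003,0.0001,0.01,0,0,0],[0,0,0.01,0,0,0],[0,0,0.008,0,0,0],[0,0,0,0,0,0],[0,0,0,0,0,0]]'
python3 - <<'E'
from h import *
o=monitor.get_obs(); print(o["ee_pos"],o["tcp_rot"],o["wrist_force"])
c=cams.camera("wrist"); P=cloud(c,o); im=c["img"]; save("w5",im)
z=o["ee_pos"][2]
m=near(P,(.545,.275),.045,z+.0015,z+.007).astype(np.uint8)&(im.min(-1)>120)
m=cv2.morphologyEx(m.astype(np.uint8),cv2.MORPH_OPEN,np.ones((7,7)))
print("cap",cv2.minEnclosingCircle((P[m>0][:,:2]*1000).astype(np.float32)),np.median(P[m>0][:,2]))
m=near(P,(.545,.275),.09,.03,.045); print("block",rect(P,m),np.median(P[m][:,2]))
E
```

```text
time: 9.68
ee_pos: [0.546, 0.2716, 0.1365]
tcp_rot: [-179.9, 0.0, 78.2]
wrist_force: [-0.8, -0.9, -4.4]
opening: 0.0581
[0.54603361 0.2715784  0.13654006] [-1.79933976e+02  2.82815986e-02  7.82262637e+01] [-0.7784076  -0.94800596 -4.36046757]
cap ((545.4141235351562, 275.6883850097656), 30.221765518188477) 0.14005178966282775
block (array([  0.545,   0.276, 103.789, 104.056,  63.275]), 6993) 0.03699779062453186
```

View pics/w5.png

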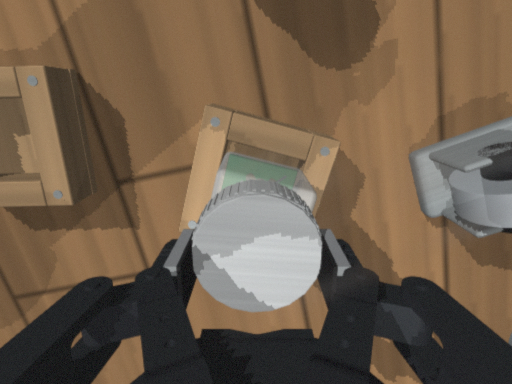

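The cap (0.5454, 0.2757) is centred over the block (0.545, 0.276), and the picture shows the jar's sides parallel to the pocket. I'll lower it.

```bash
python3 -m handwheel '[[0,0,0.005,0,0,0],[0,0,0.007,0,0,0],[0,0,0.006,0,0,0],[0,0,0.006,0,0,0],[0,0,0.006,0,0,0],[0,0,0.005,0,0,0],[0,0,0,0,0,0],[0,0,0,0,0,0]]'
python3 -m handwheel '[[0,0,0.002,0,0,0],[0,0,0.002,0,0,0],[0,0,0.002,0,0,0],[0,0,0.001,0,0,0],[0,0,0,0,0,0],[0,0,0,0,0,0],[0,0,0,0,0,0],[0,0,0,0,0,0]]'
```

```text
time: 10.4
ee_pos: [0.5462, 0.2718, 0.1018]
tcp_rot: [-180.0, 0.0, 78.2]
wrist_force: [-0.8, -0.0, -4.1]
opening: 0.0575
time: 11.07
ee_pos: [0.5465, 0.272, 0.0958]
tcp_rot: [180.0, -0.0, 78.2]
wrist_force: [-1.7, -1.5, 3.7]
opening: 0.0579
```

The jar is seated: TCP at 0.0958, so the jar's underside is at about 8 mm, with light contact. I'll unscrew about the cap centre, which lies 4 mm ahead along tool x.

```bash
python3 -m handwheel '[[0,0,0,0,0,0],[0,0,0,0,0,0],[0,0.0003,0,0,0,-4],[0,0.0003,0,0,0,-4],[0,0.0003,0,0,0,-4],[0,0.0003,0,0,0,-4],[0,0.0003,0,0,0,-4],[0,0,0,0,0,0]]' -1 110
python3 -c "
from h import *
o=monitor.get_obs();print(o['torque'],o['q'].round(1))"
python3 -m handwheel '[[0,0.0003,0,0,0,-4],[0,0.0003,0,0,0,-4],[0,0.0003,0,0,0,-4],[0,0.0003,0,0,0,-4],[0,0.0003,0,0,0,-4],[0,0.0003,0,0,0,-4],[0,0.0003,0,0,0,-4],[0,0,0,0,0,0]]'
python3 -c "
from h import *
o=monitor.get_obs();print(o['torque'])
c=cams.camera('wrist');P=cloud(c,o);save('w6',c['img']);np.savez('pics/w6.npz',P=P,img=c['img'])
m=near(P,(.545,.275),.09,.03,.045);print(rect(P,m))"
```

```text
time: 11.73
ee_pos: [0.5484, 0.2719, 0.0958]
tcp_rot: [179.9, -0.0, 98.4]
wrist_force: [-1.2, -0.4, 5.1]
opening: 0.0571
[-0.04669497 -0.04078439  0.01152601] [ 26.4  13.1   2.3  79.2   0.  108. ]
time: 12.4
ee_pos: [0.5502, 0.2728, 0.0963]
tcp_rot: [179.9, -0.0, 126.3]
wrist_force: [-2.8, -0.1, 7.9]
opening: 0.057
[0.00415153 0.47283515 0.12348225]
(array([  0.545,   0.276, 104.031, 103.722,  63.264]), 10741)
```

View pics/w6.png

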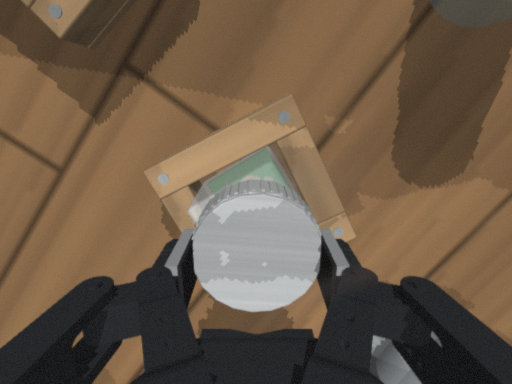

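The wrist view shows the jar's back edge (205,195)–(270,150) turned about 5° against the block's (155,175)–(292,97), so the jar is braced and the cap is turning on it. I'll turn another 20°.

```bash
python3 -m handwheel '[[0,0.0003,0,0,0,-4],[0,0.0003,0,0,0,-4],[0,0.0003,0,0,0,-4],[0,0.0003,0,0,0,-4],[0,0.0003,0,0,0,-4],[0,0,0,0,0,0],[0,0,0,0,0,0],[0,0,0,0,0,0]]'
python3 -c "
from h import *
o=monitor.get_obs();print(o['torque'],o['q'].round(1))
c=cams.camera('wrist');P=cloud(c,o);save('w7',c['img']);np.savez('pics/w7.npz',P=P,img=c['img'])
z=o['ee_pos'][2];im=c['img']
m=near(P,(.545,.275),.045,z+.0015,z+.009).astype(np.uint8)&(im.min(-1)>120)
m=cv2.morphologyEx(m.astype(np.uint8),cv2.MORPH_OPEN,np.ones((7,7)))
print('cap',cv2.minEnclosingCircle((P[m>0][:,:2]*1000).astype(np.float32)),np.median(P[m>0][:,2]))
"
```

```text
time: 13.12
ee_pos: [0.551, 0.2738, 0.0964]
tcp_rot: [179.9, 0.0, 146.1]
wrist_force: [-3.4, -0.8, 8.7]
opening: 0.0573
[-0.04489525  0.77464532  0.0759157 ] [26.4 13.5  2.9 79.3  0.  60.3]
cap ((547.568603515625, 276.57403564453125), 30.21221923828125) 0.0997283681453441
```

View pics/w7.png

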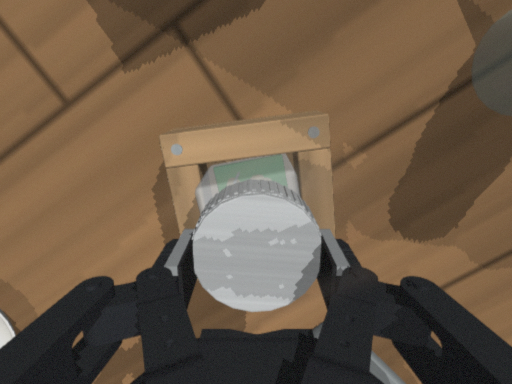

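The jar is still braced, and the turning moment has dropped to 0.08 N m, so the cap is probably free. I'll relieve the side push and lift gently.

```bash
python3 -m handwheel '[[0.0012,-0.0008,0,0,0,0],[0,0,0,0,0,0],[0,0,-0.001,0,0,0],[0,0,-0.001,0,0,0],[0,0,-0.001,0,0,0],[0,0,-0.001,0,0,0],[0,0,0,0,0,0],[0,0,0,0,0,0]]'
python3 -c "
from h import *
o=monitor.get_obs();print(o['torque'])"
```

```text
time: 13.83
ee_pos: [0.5494, 0.2735, 0.0989]
tcp_rot: [-180.0, -0.0, 146.2]
wrist_force: [0.1, -0.5, 0.1]
opening: 0.0571
[0.00162171 0.01985571 0.06581868]
```

```bash
python3 -m handwheel '[[0,0,-0.001,0,0,0],[0,0,-0.001,0,0,0],[0,0,-0.001,0,0,0],[0,0,-0.001,0,0,0],[0,0,-0.001,0,0,0],[0,0,-0.001,0,0,0],[0,0,0,0,0,0],[0,0,0,0,0,0]]'
python3 -c "
from h import *
o=monitor.get_obs();print(o['torque'])
c=cams.camera('side');save('s8',cv2.resize(c['img'][210:290,200:290],None,fx=6,fy=6))"
```

```text
time: 14.5
ee_pos: [0.5495, 0.2736, 0.1053]
tcp_rot: [180.0, -0.0, 146.2]
wrist_force: [-0.4, -0.6, -1.3]
opening: 0.0574
[-0.00467488  0.00598018 -0.0113652 ]
```

View pics/s8.png

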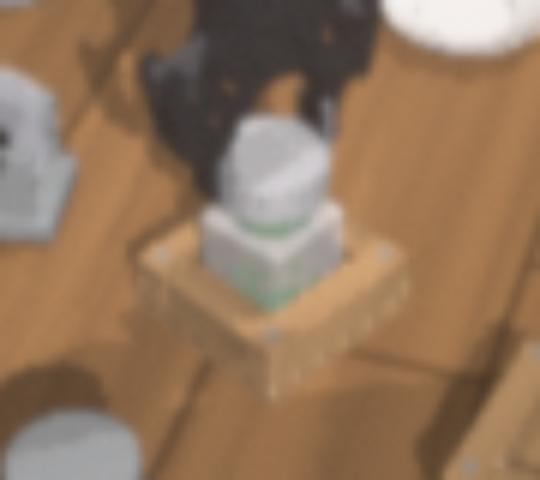

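The picture shows the cap raised above a still-seated jar, and the wrist force of −1.3 N fits the cap alone. I'll go up 34 mm more, then measure.

```bash
python3 -m handwheel '[[0,0,-0.003,0,0,0],[0,0,-0.005,0,0,0],[0,0,-0.006,0,0,0],[0,0,-0.006,0,0,0],[0,0,-0.006,0,0,0],[0,0,-0.005,0,0,0],[0,0,-0.003,0,0,0],[0,0,0,0,0,0]]'
python3 -m handwheel '[[0,0,0,0,0,0],[0,0,0,0,0,0],[0,0,0,0,0,0],[0,0,0,0,0,0],[0,0,0,0,0,0],[0,0,0,0,0,0],[0,0,0,0,0,0],[0,0,0,0,0,0]]'
python3 - <<'E'
from h import *
o=monitor.get_obs();z=o["ee_pos"][2]
c=cams.camera('wrist');P=cloud(c,o);im=c['img'];save('w9',im)
m=near(P,(.545,.275),.045,z+.0015,z+.009).astype(np.uint8)&(im.min(-1)>120)
m=cv2.morphologyEx(m.astype(np.uint8),cv2.MORPH_OPEN,np.ones((7,7)));p=P[m>0]
print('cap',cv2.minEnclosingCircle((p[:,:2]*1000).astype(np.float32)),np.median(p[:,2]),np.linalg.lstsq(np.c_[p[:,:2]-p[:,:2].mean(0),np.ones(len(p))],p[:,2],rcond=None)[0])
for n in("scene","side"):
    c=cams.camera(n);Q=cloud(c);u=c["img"]
    if n=="side": save('s9',cv2.resize(u[210:290,200:290],None,fx=6,fy=6))
    for a,b in((.062,.076),(.090,.1),(.136,.15)):
        m=near(Q,(.547,.275),.042,a,b);print(n,a,m.sum(),rect(Q,m) if m.sum()>5 else 0,np.median(Q[m][:,2]) if m.sum() else 0)
E
```

```text
time: 15.22
ee_pos: [0.5498, 0.2737, 0.1403]
tcp_rot: [179.9, 0.0, 146.2]
wrist_force: [0.2, 0.0, 0.2]
opening: 0.0576
time: 15.88
ee_pos: [0.5494, 0.2735, 0.1392]
tcp_rot: [180.0, -0.0, 146.2]
wrist_force: [-0.6, -0.8, -0.8]
opening: 0.0572
cap ((545.8805541992188, 276.1439208984375), 30.203689575195312) 0.1424963486131046 [-0.00938299 -0.01003813  0.14249179]
scene 0.062 142 (array([ 0.557,  0.27 , 55.889, 40.447, 69.848]), 142) 0.068977233526687
scene 0.09 34 (array([ 0.564,  0.271, 37.893, 12.855, 82.911]), 34) 0.09381854305513046
scene 0.136 291 (array([ 0.556,  0.27 , 81.505, 44.587, 61.228]), 291) 0.14343926597037476
side 0.062 127 (array([ 0.547,  0.278, 53.868, 58.462, 68.195]), 127) 0.0686097691340055
side 0.09 70 (array([ 0.543,  0.286, 44.037, 32.683, 15.989]), 70) 0.09529753065129817
side 0.136 225 (array([ 0.546,  0.277, 59.641, 63.802,  6.311]), 225) 0.14275620872185232
```

View pics/s9.png

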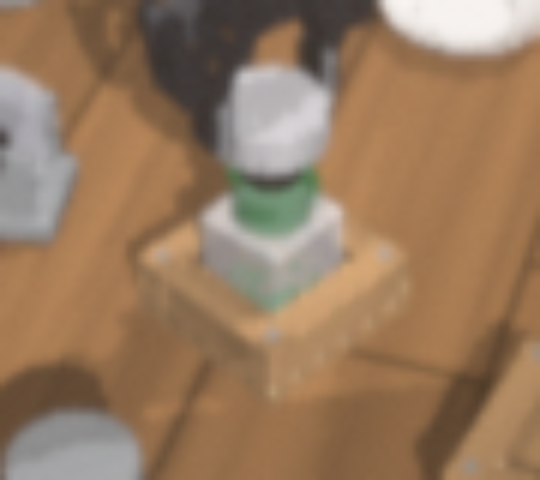

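The picture shows the green neck bare with the open mouth under the cap, and the jar low and square in the block. The shoulder is at 0.069 and the gap is about 24 mm. I'm handing it in.

```bash
python3 -c "
from workcell import order,monitor
o=monitor.get_obs();print(o['wrist_force'],o['qd'].round(2));print(order.job_done())"
```

```text
[ 0.16002921  0.91767046 -1.01108254] [-0.04 -0.05 -0.03  0.07 -0.11  0.01]
the job is handed in; nothing more can be done
None
```

I stood the jar in the pocket of the right-hand block and unscrewed the cap by about 68° of wrist turn. I then lifted it straight off and handed the job in at about 16 s, still gripping the cap.

**Last checks:**
- **Jar:** its shoulder measured 69 mm above the table against 70 mm expected, so it is fully down in the pocket.
- **Cap:** it is about 24 mm above the rim. It is within about 2 mm of the jar's axis and level within about 1°.
- **Arm:** it was still, with about 1 N on the wrist, which fits the cap alone.

**What went wrong:** while I carried the jar, joint 6 reached the end of its range and the jar tilted about 8° for roughly two seconds, well clear of everything. I levelled it, turned to the equivalent quarter turn and carried on. That leg was therefore not strictly upright.

**Not confirmed:** I did not measure the other things on the table again at the end. Nothing in the pictures or forces suggested any of them was touched.

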